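# Grade the dark red dried slices by size

## Task

Three of the dried slices on the drying tray have a dark red face. Biggest first, then the middle one, then the smallest, lay them flat, face up, in the middle of their containers: the large one in the small empty bamboo basket, the medium one in the shallow white tub, the small one in the shallow red crate on the table. Leave the pale slices lying where they are.

Things in the scene. Friction and masses are not known exactly. Their poses are not given: they have to be found in the camera images.
- red_large: the large red slice: loose, rigid, wood-hard dried mushroom slice lying flat on the drying tray, a flat oblong with round ends and parallel long sides, 76 mm long, 48 mm wide, 14 mm thick, almost black bark edge and dark red top face. Origin: centre of its underside; x along its length, y across its width, z up.
- pale_large: the large pale slice: loose, rigid, wood-hard dried mushroom slice lying flat on the drying tray, a flat oblong with round ends and parallel long sides, 76 mm long, 48 mm wide, 14 mm thick, almost black bark edge and pale straw-coloured top face. Origin: centre of its underside; x along its length, y across its width, z up. It stays where it is.
- red_medium: the medium red slice: loose, rigid, wood-hard dried mushroom slice lying flat on the drying tray, a flat oblong with round ends and parallel long sides, 60 mm long, 38 mm wide, 14 mm thick, almost black bark edge and dark red top face. Origin: centre of its underside; x along its length, y across its width, z up.
- pale_medium: the medium pale slice: loose, rigid, wood-hard dried mushroom slice lying flat on the drying tray, a flat oblong with round ends and parallel long sides, 60 mm long, 38 mm wide, 14 mm thick, almost black bark edge and pale straw-coloured top face. Origin: centre of its underside; x along its length, y across its width, z up. It stays where it is.
- red_small: the small red slice: loose, rigid, wood-hard dried mushroom slice lying flat on the drying tray, a flat oblong with round ends and parallel long sides, 44 mm long, 28 mm wide, 14 mm thick, almost black bark edge and dark red top face. Origin: centre of its underside; x along its length, y across its width, z up.
- pale_small: the small pale slice: loose, rigid, wood-hard dried mushroom slice lying flat on the drying tray, a flat oblong with round ends and parallel long sides, 44 mm long, 28 mm wide, 14 mm thick, almost black bark edge and pale straw-coloured top face. Origin: centre of its underside; x along its length, y across its width, z up. It stays where it is.
- bamboo_basket: small shallow round bamboo basket (not the big full one at the back of the table) with white bindings on its rim, 142 mm across outside, at least 128 mm across inside, rim 25 mm high, empty, fixed to the table. Origin: centre of its underside, on the table; z up. Flat inner floor 4 mm above the origin.
- white_tub: shallow square white plastic tub, 150 mm outside over its rim, 132 mm square inside, rim 22 mm high, empty, fixed to the table. Origin: centre of its underside, on the table; z up. Flat inner floor 5 mm above the origin.
- red_crate: shallow square red plastic crate, 150 mm outside over its rim, 132 mm square inside, rim 22 mm high, empty, fixed to the table. Origin: centre of its underside, on the table; z up. Flat inner floor 5 mm above the origin.
- drying_tray: galvanised sheet-metal drying tray, 260 x 336 mm (x, y), fixed to the table, walls 24 mm high (28 mm with the rolled edge). Origin: centre of its underside, on the table; z up. Flat inner floor 4 mm above the origin. The six slices lie on it in two rows of three (rows along y), long sides roughly along the tray's x, about 110 mm apart along y and 120 mm along x.
Things that resemble listed ones, but are neither listed nor needed, are in the scene too. Of the things shaped like the red_crate, the red one is meant.

How it is judged:
By the outcome, as a careful person would: the job done as asked, in the order asked, and still so for the second after the job is handed in, with the robot touching nothing.
It also fails if it takes over 88 s, if anything falls off the work surface, if the arm or the gripper's body presses on something with over 40 N, if the wrist force passes 120 N, or if a joint passes its speed limit or range.

## Robot

A 7-joint arm with a two-finger parallel gripper is mounted at the origin on the work surface. World frame = base frame: x ahead of the robot, y to its left, z up, the work surface at z = 0. Lengths are in m, angles in degrees, forces in N, time in s.
With the tool pointing down it reaches from about 0.4 to 0.85 m from the base axis. Payload 6.9 kg.
Tool frame: the origin (TCP) lies where the fingers leave the gripper's body, on its centre line; the fingertips stand 73 mm ahead of it and the grasp point (between the pads) lies 54 mm ahead of it; z points along the fingers, y is the line along which they close (so a half turn about z gives the same grasp; the last joint's range is limited). The gripper opens to 85 mm and grips with 20 to 120 N. Pads are 22 mm wide; open, the fingers measure 114 mm over their backs; the gripper's body (76 mm by 85 mm) begins 54 mm behind the grasp point. The pads swing forward as they close: fully open they stand 13 mm farther back than shut.
Start: joints at [-61.106, 29.078, -13.613, 85.955, 7.202, 65.827, -8.869], TCP at [0.243, 0.576, 0.304] pointing down, gripper open.
Joint ranges: [-176.47, 176.47], [-13.61, 117.27], [-81.72, 77.17], [0.22, 143.17], [-87.28, 267.28], [10, 112.55], [-165.47, 165.47]. Speed limits (degrees/s): [136.94, 136.94, 180, 180, 180, 180, 180].

## Interface

Orientations are given as a 3x3 rotation matrix whose columns are the frame's x, y, z axes.
In Python, from cell import r gives the robot as it stands.
- The arm moves only by the tool carry_out, never from a script. Its argument "steps" is a list of rows, each an object of numbers: "x", "y", "z": the shift along the world's x, y, z in a scale on which 1.0 is 80 cm; "turn": the turn about the world's z in normalised numbers (1 is pi rad); "fingers": the opening, from 0 (shut) to 1 (fully open). In form: [{"x": .., "y": .., "z": .., "turn": .., "fingers": ..}, ...]. A call has exactly 8 rows; each row is the pose to reach, as a shift and turn from the pose commanded when the call began; what a row does not reach only later rows make up. A row lasts 1/12 s, in which the tool goes at most 41.7 mm and 7.16 degrees, less where a joint would pass 70% of its speed; a pose out of reach is approached as far as the arm can. A call with a gripper value outside its range is refused whole. The fingers move at their own pace and stop on an object; "squeeze" is the grip in N (left out, the last holds). Time passes only in rows, so rows that repeat a pose let the fingers close, or fill a call up. It gives the time, the measured TCP pose, the force, the opening and the grip force at its end, in the units of the state.
- r.observe(): the state, without advancing time (a new reading comes with each control period).
- r.snapshot(name): name is "scene" or "top" or "wrist"; returns the picture (400x640x3 uint8, red, green, blue); there is no depth.
- r.camera_info(name): a dict with "fov_y" (degrees; the focal length in pixels is half the picture's height over the tangent of half this angle, whatever the lens; pixels are square), "cx", "cy" (the principal point, pixels), "k1" (the pictures are not rectified: a ray, as slopes to the right and down, at radius r is drawn at 1 + k1 r^2 times it, then the intrinsics apply), "cam_to_world" (4x4, takes a point from camera to world coordinates). Camera axes: x right, y down, z forward; pixel columns grow to the right and rows downward; lengths in m; the calibration is good to about 2 mm. A picture is of the moment at which its call begins: read the wrist's pose just before it. camera_info takes no time and is no camera call; for the wrist camera it gives the pose at the moment of the call.
- r.finish_job(): hands the job in; it is judged then, once.
The state is a dict: "clock": time; "qpos": joint angles; "qvel": joint speeds; "effort": joint torques, N m; "tcp_pos": TCP position; "tool_rot": TCP orientation; "wrist_force": force on the tool from outside, world axes, zero at the start; "wrist_torque": the same for the moment, N m; "finger_gap": finger opening in m; "gripper_force": force on a finger pad.
Only numpy, scipy, OpenCV 4.12 (cv2) and the standard library are available. Lean on these libraries where they do the work, as an engineer would, in place of code of your own. Each camera call takes 0.05 s, during which the arm holds its last target. There are 200 camera calls.

## Working session

There is one attempt and no reset: what is moved stays moved. The work goes in short steps, Python scripts to look and compute and a tool call to move; the robot and the scene stay as the last step left them, time stands still between calls to the robot, and variables do not carry over. Pictures are saved under pics/ and viewed, at most 14 in all, crops included, and the job is handed in when it is done.

Besides the shell and the picture viewer there is one more tool, called after "Emit:" as name([rows], argument=value, ...), one row to a line, values as JSON. carry_out: Moves the arm, as the interface text tells. Its arguments: {"type":"object","properties":{"steps":{"type":"array"},"squeeze":{"type":"number"}},"required":["steps"]}

```bash
mkdir -p pics; cat > h.py <<'E'
import numpy as np, cv2
from cell import r
def cam(n):
    c=r.camera_info(n); c['f']=200/np.tan(np.radians(c['fov_y']/2)); c['T']=np.array(c['cam_to_world']); return c
def ray(c,u,v):
    K=np.array([[c['f'],0,c['cx']],[0,c['f'],c['cy']],[0,0,1.]])
    p=cv2.undistortPoints(np.array([[[u,v]]],float),K,np.array([c['k1'],0,0,0,0.]))[0,0]
    return c['T'][:3,3], c['T'][:3,:3]@np.array([p[0],p[1],1.])
def atz(c,u,v,z):
    o,d=ray(c,u,v); return o+d*(z-o[2])/d[2]
def tri(obs):
    A=np.zeros((3,3));b=np.zeros(3);L=[]
    for c,u,v in obs:
        o,d=ray(c,u,v);d=d/np.linalg.norm(d);P=np.eye(3)-np.outer(d,d);A+=P;b+=P@o;L.append((o,P))
    x=np.linalg.solve(A,b); return x,max(np.linalg.norm(P@(x-o)) for o,P in L)
def proj(c,X):
    q=np.linalg.inv(c['T'])@np.append(X,1);x,y=q[:2]/q[2];s=1+c['k1']*(x*x+y*y);return c['f']*x*s+c['cx'],c['f']*y*s+c['cy']
def save(n,f):
    im=r.snapshot(n); cv2.imwrite('pics/'+f,im[:,:,::-1]); return im
E
python3 - <<'E'
from h import *
import json
np.set_printoptions(precision=4,suppress=True)
for n in('top','scene','wrist'):
    c=cam(n);print(n,c['fov_y'],c['cx'],c['cy'],c['k1']);print(c['T']);save(n,n+'0.png')
o=r.observe();print(o)
E
```

```text
top 46.961912171294486 318.8604970591882 199.38871829721361 0.02576236458876314
[[ 0.0193 -0.9918  0.126   0.2792]
 [-0.9994 -0.0153  0.0322 -0.0274]
 [-0.03   -0.1265 -0.9915  1.0592]
 [ 0.      0.      0.      1.    ]]
scene 51.895685674888725 317.23283049794316 199.2246723224863 0.02677793648799864
[[ 0.5964  0.6154 -0.5154  1.0399]
 [ 0.8027 -0.453   0.388  -0.4592]
 [ 0.0053 -0.6451 -0.7641  0.9507]
 [ 0.      0.      0.      1.    ]]
wrist 58.75683446536228 319.4360819760579 196.3416167039455 -0.01219066908318006
[[ 0.3885  0.8722  0.2972  0.1655]
 [ 0.9215 -0.367  -0.1273  0.6072]
 [-0.002   0.3233 -0.9463  0.3739]
 [ 0.      0.      0.      1.    ]]
{'clock': 0.15, 'qpos': array([-61.1059,  29.1151, -13.6109,  85.9932,   7.2031,  65.8283,
        -8.8693]), 'qvel': array([ 0.1133, -0.2305, -0.0411, -0.1672,  0.1289, -0.0049, -0.0574]), 'effort': array([ -0.0023, -62.1013,  -2.1897, -24.9843,   0.0125,   0.0091,
        -0.    ]), 'tcp_pos': array([0.2426, 0.5757, 0.3032]), 'tool_rot': array([[-0.9215,  0.3883, -0.0005],
       [ 0.3883,  0.9215, -0.0013],
       [-0.    , -0.0014, -1.    ]]), 'wrist_force': array([-0.8921, -0.9601, -0.9954]), 'wrist_torque': array([-0.0191,  0.0089, -0.0376]), 'gripper_force': 0.0, 'finger_gap': 0.08542710973532548}
```

View pics/top0.png

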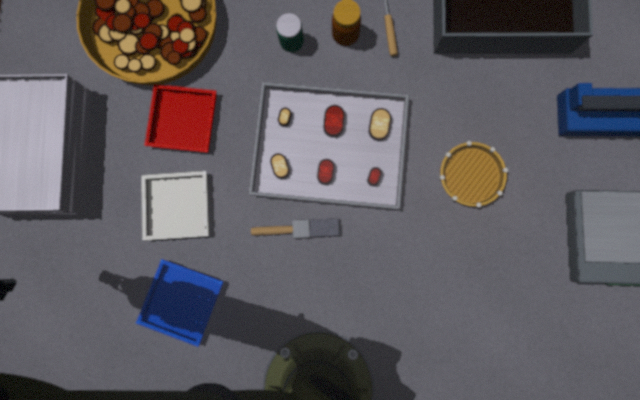

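View pics/scene0.png

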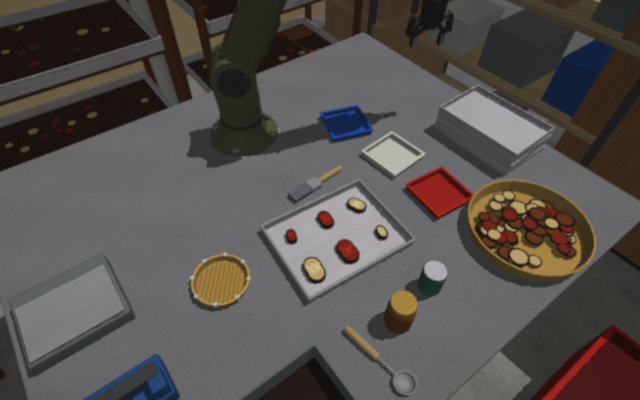

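The top view shows red slices at large (334,120), medium (326,172) and small (375,176). The basket is at (474,174), the white tub at (176,206) and the red crate at (181,119). Candidates:
- **Crates:** the blue one (180,303) is the wrong colour, and the red one at scene (590,350) is off the table. The red one at (181,119) is meant.
- **Baskets:** the big full bowl (147,30) is not the small empty one. The basket at (474,174) has the white bindings.
- **Red slices in the big bowl:** these are not on the tray.

I'll confirm these in one enlarged crop and measure.

```bash
cat > seg.py <<'E'
from h import *
def blobs(im,fn,amin):
    m=cv2.morphologyEx(fn(*[im[:,:,i].astype(float) for i in range(3)]).astype(np.uint8),cv2.MORPH_CLOSE,np.ones((3,3)))
    n,l,s,c=cv2.connectedComponentsWithStats(m)
    out=[]
    for i in range(1,n):
        if s[i,4]>=amin:
            M=cv2.moments((l==i).astype(np.uint8),True)
            out.append((c[i].round(2),int(s[i,4]),s[i,:4].tolist(),round(float(np.degrees(.5*np.arctan2(2*M['mu11'],M['mu20']-M['mu02']))),1)))
    return out
red=lambda R,G,B:(R>60)&(R>2.2*G)&(R>2.0*B)
E
python3 - <<'E'
from seg import *
t=cv2.imread('pics/top0.png')[:,:,::-1];s=cv2.imread('pics/scene0.png')[:,:,::-1]
for im in(t,s):
    print(*blobs(im,red,25),sep='\n');print()
a=cv2.resize(t[75:250,130:520],None,fx=2,fy=2,interpolation=cv2.INTER_CUBIC)
b=cv2.resize(s[120:320,180:480],None,fx=1.2,fy=1.2)
cv2.imwrite('pics/crop1.png',a[:,:,::-1])
cv2.imwrite('pics/crop2.png',cv2.resize(s[125:315,180:480],None,fx=2.6,fy=2.6,interpolation=cv2.INTER_CUBIC)[:,:,::-1])
E
```

```text
(array([107.07,  15.33]), 341, [96, 0, 29, 31], 54.4)
(array([140.13,  17.13]), 271, [131, 0, 18, 30], 82.0)
(array([154.89,   6.86]), 126, [148, 0, 15, 16], 60.0)
(array([198.25,  13.92]), 79, [192, 9, 12, 11], -25.9)
(array([177.64,  23.63]), 245, [168, 16, 24, 16], 7.3)
(array([148.43,  39.6 ]), 289, [137, 28, 23, 25], -45.2)
(array([178.97,  46.97]), 214, [165, 39, 26, 17], 22.6)
(array([180.68, 118.09]), 4030, [145, 84, 72, 69], -28.5)
(array([333.54, 119.71]), 400, [325, 107, 18, 27], -82.6)
(array([325.25, 170.83]), 190, [319, 161, 13, 20], -81.4)
(array([374.15, 175.92]), 71, [371, 170, 8, 12], -80.0)

(array([439.3 , 191.61]), 1894, [406, 167, 67, 52], 15.7)
(array([509.41, 214.23]), 121, [503, 209, 14, 12], 23.8)
(array([550.04, 211.91]), 89, [540, 208, 20, 10], 13.0)
(array([325.31, 218.39]), 137, [319, 212, 14, 14], 46.8)
(array([529.54, 222.83]), 120, [523, 216, 14, 13], 33.5)
(array([487.33, 224.35]), 105, [478, 220, 18, 10], 2.0)
(array([561.99, 238.23]), 315, [551, 225, 22, 28], -86.2)
(array([290.86, 235.07]), 72, [287, 230, 9, 11], 66.3)
(array([507.21, 236.75]), 163, [497, 231, 20, 12], -8.2)
(array([347.32, 250.12]), 281, [337, 240, 21, 21], 45.0)
(array([599.94, 373.81]), 4150, [541, 325, 99, 75], -21.6)
```

View pics/crop1.png

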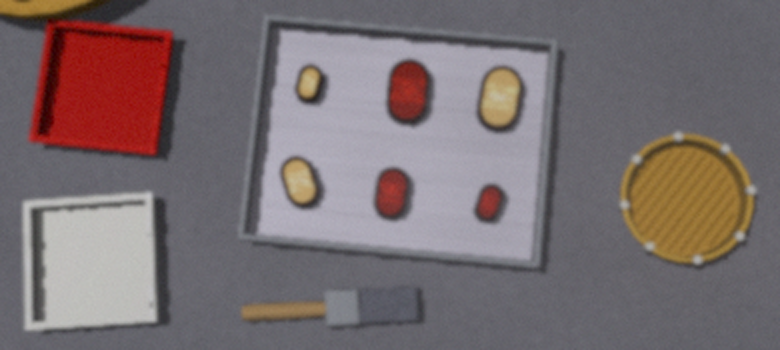

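View pics/crop2.png

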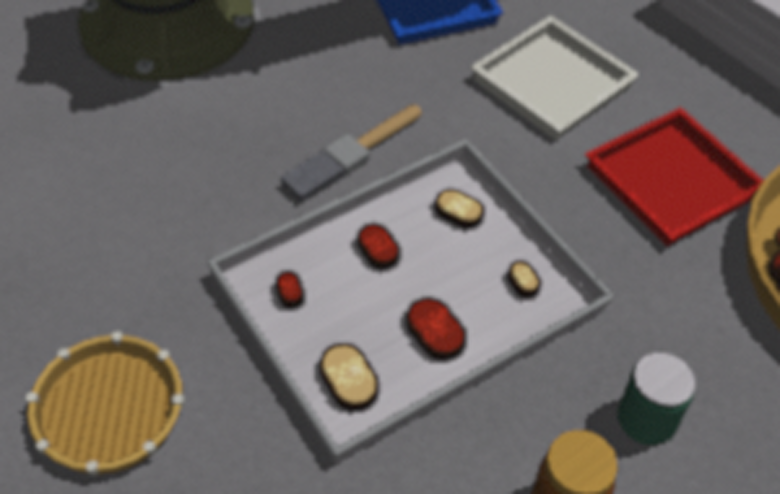

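The crop confirms them: three dark-red-faced slices of distinct sizes, the red crate by colour, and the small basket by its white bindings. Next I'll triangulate.

```bash
python3 - <<'E'
from seg import *
np.set_printoptions(precision=4,suppress=True)
T,S=cam('top'),cam('scene')
for n,a,b,ang in(('L',(333.54,119.71),(347.32,250.12),-82.6),('M',(325.25,170.83),(325.31,218.39),-81.4),('S',(374.15,175.92),(290.86,235.07),-80)):
    print(n,*tri([(T,*a),(S,*b)]),atz(T,*a,.018),atz(S,*b,.018))
A=lambda p:(130+p[0]/2,75+p[1]/2); B=lambda p:(180+p[0]/2.6,125+p[1]/2.6)
for n,t,s in(('crate',[(47,22),(172,32),(157,155),(32,140)],[(765,184),(670,243),(588,158),(682,110)]),('tub',[(23,202),(153,193),(158,327),(27,329)],[(637,74),(557,137),(472,72),(552,18)])):
    X=[tri([(T,*A(p)),(S,*B(q))]) for p,q in zip(t,s)]
    P=np.array([x[0] for x in X]);print(n,P,[round(x[1],4) for x in X],P.mean(0),[np.linalg.norm(P[i]-P[i-1]).round(4) for i in range(4)])
# basket bindings
t=[(678,136),(726,148),(752,190),(741,236),(697,260),(649,246),(624,204),(637,159)]
s=[(178,399),(150,449),(92,466),(41,445),(31,397),(64,352),(117,337),(164,354)]
for k in(0,1,-1):
    X=[tri([(T,*A(p)),(S,*B(s[(i+k)%8]))]) for i,p in enumerate(t)]
    P=np.array([x[0] for x in X]);print('basket',k,P[:,2],[round(x[1],4) for x in X],P.mean(0),np.linalg.norm(P-P.mean(0),axis=1))
E
```

```text
L [ 0.6003 -0.0245  0.0129] 0.00040183450983922526 [ 0.5989 -0.0242  0.018 ] [ 0.6025 -0.0273  0.018 ]
M [ 0.4788 -0.007   0.0125] 0.00011278694218407567 [ 0.4778 -0.007   0.018 ] [ 0.482  -0.0098  0.018 ]
S [ 0.4684 -0.1196  0.0125] 9.878610201624526e-05 [ 0.4675 -0.119   0.018 ] [ 0.4717 -0.1217  0.018 ]
crate [[0.677  0.4042 0.0146]
 [0.6689 0.2565 0.0084]
 [0.5216 0.2708 0.0068]
 [0.5359 0.417  0.0117]] [np.float64(0.0008), np.float64(0.0005), np.float64(0.003), np.float64(0.0021)] [0.6008 0.3371 0.0104] [np.float64(0.1416), np.float64(0.1481), np.float64(0.148), np.float64(0.1469)]
tub [[ 0.4603  0.4196  0.0141]
 [ 0.4745  0.2707  0.0044]
 [ 0.3206  0.2623 -0.0016]
 [ 0.3146  0.4081  0.0108]] [np.float64(0.0001), np.float64(0.0008), np.float64(0.0034), np.float64(0.0019)] [0.3925 0.3402 0.0069] [np.float64(0.1461), np.float64(0.1499), np.float64(0.1542), np.float64(0.1464)]
basket 0 [ 0.0706  0.036  -0.0089 -0.0417 -0.0352  0.0078  0.0499  0.0756] [np.float64(0.0145), np.float64(0.0275), np.float64(0.0251), np.float64(0.0074), np.float64(0.0142), np.float64(0.0253), np.float64(0.0215), np.float64(0.0045)] [ 0.4751 -0.3443  0.0193] [0.0911 0.0703 0.0704 0.0994 0.0968 0.0678 0.0706 0.092 ]
basket 1 [0.0165 0.0209 0.02   0.0207 0.0199 0.0182 0.0203 0.0203] [np.float64(0.0015), np.float64(0.0013), np.float64(0.0009), np.float64(0.0014), np.float64(0.0014), np.float64(0.0009), np.float64(0.0011), np.float64(0.0015)] [ 0.4762 -0.3425  0.0196] [0.0722 0.0716 0.0721 0.072  0.072  0.0714 0.0721 0.0712]
basket -1 [ 0.1199  0.091   0.0139 -0.0719 -0.1058 -0.0434  0.046   0.1031] [np.float64(0.0082), np.float64(0.0388), np.float64(0.0516), np.float64(0.0334), np.float64(0.0087), np.float64(0.0425), np.float64(0.047), np.float64(0.0256)] [ 0.4747 -0.3449  0.0191] [0.1221 0.0954 0.0473 0.1094 0.1486 0.0888 0.0525 0.1013]
```

The manual's scale: shifts go in shares of 80 cm and turns go in shares of pi rad. Converting my numbers, -29.6 cm is -0.37, 1.6 cm is 0.02, 15.5 degrees is 0.0861.

Emit:
carry_out([
  {"x": 0.02,"y": -0.0463,"z": 0,"turn": 0.0111,"fingers": 1},
  {"x": 0.04,"y": -0.0925,"z": 0,"turn": 0.0222,"fingers": 1},
  {"x": 0.06,"y": -0.1388,"z": 0,"turn": 0.0333,"fingers": 1},
  {"x": 0.08,"y": -0.185,"z": 0,"turn": 0.0444,"fingers": 1},
  {"x": 0.1,"y": -0.2313,"z": 0,"turn": 0.0556,"fingers": 1},
  {"x": 0.12,"y": -0.2775,"z": 0,"turn": 0.0667,"fingers": 1},
  {"x": 0.14,"y": -0.3238,"z": 0,"turn": 0.0778,"fingers": 1},
  {"x": 0.16,"y": -0.37,"z": 0,"turn": 0.0861,"fingers": 1},
])

```text
clock: 0.82
tcp_pos: [0.371, 0.278, 0.3038]
tool_rot: [[-0.992, 0.126, 0.0], [0.126, 0.992, -0.0], [-0.0, -0.0, -1.0]]
wrist_force: [1.0, -0.9, -0.5]
finger_gap: 0.0853
gripper_force: 0.0
```

Converted, -29.6 cm is -0.37, -25.9 cm is -0.3238.

Emit:
carry_out([
  {"x": 0.02,"y": -0.0463,"z": 0,"turn": 0,"fingers": 1},
  {"x": 0.04,"y": -0.0925,"z": 0,"turn": 0,"fingers": 1},
  {"x": 0.06,"y": -0.1388,"z": 0,"turn": 0,"fingers": 1},
  {"x": 0.08,"y": -0.185,"z": 0,"turn": 0,"fingers": 1},
  {"x": 0.1,"y": -0.2313,"z": 0,"turn": 0,"fingers": 1},
  {"x": 0.12,"y": -0.2775,"z": 0,"turn": 0,"fingers": 1},
  {"x": 0.14,"y": -0.3238,"z": 0,"turn": 0,"fingers": 1},
  {"x": 0.16,"y": -0.37,"z": 0,"turn": 0,"fingers": 1},
])

```text
clock: 1.48
tcp_pos: [0.499, -0.018, 0.3039]
tool_rot: [[-0.992, 0.128, 0.0], [0.128, 0.992, -0.0], [-0.0, -0.0, -1.0]]
wrist_force: [0.8, 0.7, 0.2]
finger_gap: 0.0855
gripper_force: 0.0
```

```bash
cat > ws.py <<'E'
import sys,pickle
from seg import *
np.set_printoptions(precision=4,suppress=True)
f=sys.argv[1]
c=cam('wrist');im=save('wrist',f+'.png');pickle.dump(c,open(f+'.pkl','wb'))
for ctr,a,bb,ang in blobs(im,red,150):
    p=atz(c,*ctr,.018);d=np.array([np.cos(np.radians(ang)),np.sin(np.radians(ang))])*20
    q=atz(c,*(ctr+d),.018)-atz(c,*(ctr-d),.018)
    print(ctr,a,bb,p,'yaw',round(float(np.degrees(np.arctan2(q[1],q[0]))),1))
E
python3 ws.py w1
```

```text
[326.16 140.17] 433 [313, 123, 29, 29] [ 0.4783 -0.0096  0.018 ] yaw 63.1
[612.44 212.11] 6440 [573, 144, 67, 132] [0.5954 0.2893 0.018 ] yaw 179.7
[325.67 250.11] 659 [308, 237, 35, 29] [ 0.6007 -0.0252  0.018 ] yaw 92.5
[633.32 343.06] 214 [625, 333, 15, 21] [0.7795 0.3409 0.018 ] yaw 172.2
[629.64 377.08] 337 [614, 365, 26, 24] [0.8354 0.3452 0.018 ] yaw 80.6
```

View pics/w1.png

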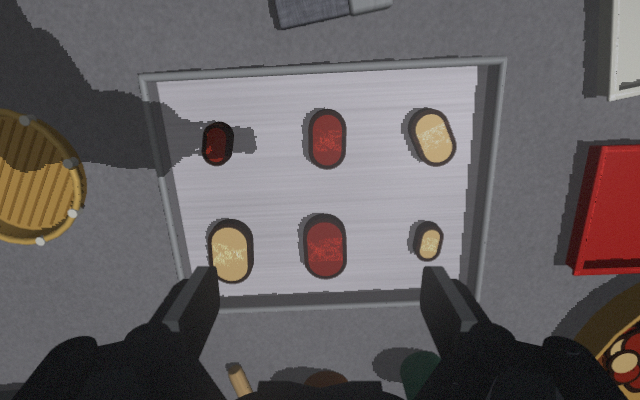

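The wrist view shows red large at (325,246), medium (327,138) and small (217,144, in shadow), but the mask is too tight. I'll loosen it and rerun on this picture.

```bash
cat > ws.py <<'E'
import sys,pickle,os
from seg import *
np.set_printoptions(precision=4,suppress=True)
def meas(im,c,show=True):
    R,G,B=[im[:,:,i].astype(float) for i in range(3)]
    m=((R>1.5*G)&(R>1.5*B)&(R>35)).astype(np.uint8)
    m=cv2.morphologyEx(m,cv2.MORPH_CLOSE,np.ones((7,7)));m=cv2.morphologyEx(m,cv2.MORPH_OPEN,np.ones((5,5)))
    out=[]
    for k in cv2.findContours(m,cv2.RETR_EXTERNAL,cv2.CHAIN_APPROX_NONE)[0]:
        if cv2.contourArea(k)<250: continue
        P=np.array([atz(c,*p,.018)[:2] for p in k[:,0]]).astype(np.float32)
        (x,y),(w,h),a=cv2.minAreaRect(P*1000)
        if w<h: w,h,a=h,w,a+90
        a=(a+90)%180-90
        M=cv2.moments(cv2.convexHull(k))
        out.append(dict(px=(M['m10']/M['m00'],M['m01']/M['m00']),c=(x/1000,y/1000),size=(w,h),yaw=a))
        if show and .3<x/1000<.75 and -.3<y/1000<.2: print('px',np.round(out[-1]['px'],1),'xy',np.round(out[-1]['c'],4),'size',np.round((w,h),1),'yaw',round(a,1))
    return out
if __name__=='__main__':
    f=sys.argv[1]
    if not os.path.exists(f+'.pkl'):
        c=cam('wrist');save('wrist',f+'.png');pickle.dump(c,open(f+'.pkl','wb'))
    c=pickle.load(open(f+'.pkl','rb'));meas(cv2.imread(f'pics/{f}.png')[:,:,::-1],c)
E
python3 ws.py w1
```

```text
px [324.6 248.7] xy [ 0.5995 -0.0264] size [66.2 39.1] yaw -6.2
px [215.5 144.5] xy [ 0.4685 -0.1213] size [34.5 19.2] yaw -13.2
px [326.9 139.5] xy [ 0.4783 -0.0087] size [49.5 28.5] yaw -7.4
```

Converted, -10 cm is -0.125, 9 cm is 0.1125, 1.1 degrees is 0.0061.

Emit:
carry_out([
  {"x": 0.0375,"y": -0.0038,"z": -0.025,"turn": 0.0061,"fingers": 1},
  {"x": 0.075,"y": -0.0075,"z": -0.05,"turn": 0.0061,"fingers": 1},
  {"x": 0.1125,"y": -0.01,"z": -0.075,"turn": 0.0061,"fingers": 1},
  {"x": 0.125,"y": -0.01,"z": -0.1,"turn": 0.0061,"fingers": 1},
  {"x": 0.125,"y": -0.01,"z": -0.125,"turn": 0.0061,"fingers": 1},
  {"x": 0.125,"y": -0.01,"z": -0.125,"turn": 0.0061,"fingers": 1},
  {"x": 0.125,"y": -0.01,"z": -0.125,"turn": 0.0061,"fingers": 1},
  {"x": 0.125,"y": -0.01,"z": -0.125,"turn": 0.0061,"fingers": 1},
])

```text
clock: 2.2
tcp_pos: [0.5987, -0.0239, 0.2049]
tool_rot: [[-0.994, 0.109, 0.001], [0.109, 0.994, -0.0], [-0.001, 0.0, -1.0]]
wrist_force: [0.2, 0.2, -0.3]
finger_gap: 0.0853
gripper_force: 0.0
```

```bash
python3 ws.py w2; python3 - <<'E'
from ws import *
A,B=[(pickle.load(open(f'w{i}.pkl','rb')),cv2.imread(f'pics/w{i}.png')[:,:,::-1]) for i in(1,2)]
ma,mb=meas(A[1],A[0],0),meas(B[1],B[0],0)
for a in ma:
    for b in mb:
        if np.hypot(a['c'][0]-b['c'][0],a['c'][1]-b['c'][1])<.015: print(a['size'],*tri([(A[0],*a['px']),(B[0],*b['px'])]))
print(r.observe()['tcp_pos'])
E
```

```text
px [317.8 190.4] xy [ 0.5996 -0.0263] size [66.7 38.8] yaw -5.7
px [322.1  24.9] xy [ 0.4864 -0.0112] size [33.2 32.3] yaw -6.3
px [153.   23.9] xy [ 0.4731 -0.1214] size [31.4 29.3] yaw -6.6
(66.16613006591797, 39.07581329345703) [ 0.5973 -0.026   0.0207] 2.2906825280945196e-05
(34.4965934753418, 19.211822509765625) [ 0.4698 -0.1246  0.009 ] 0.0005841249832925719
(49.458805084228516, 28.514745712280273) [ 0.4818 -0.0095 -0.0054] 0.0006523685133125843
[ 0.599  -0.0239  0.2054]
```

View pics/w2.png

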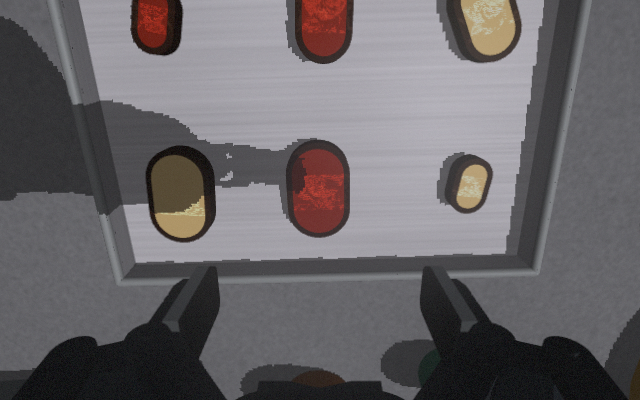

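The large slice triangulates to 21 mm top height (18 mm expected), at (318,190) between the fingers; the other two are clipped by the picture edge. Descend.

Converted, -12.5 cm is -0.1563, -12.2 cm is -0.1525, 0.3 degrees is 0.0017.

Emit:
carry_out([
  {"x": 0,"y": -0.0025,"z": -0.0375,"turn": 0.0017,"fingers": 1},
  {"x": 0.0006,"y": -0.0025,"z": -0.075,"turn": 0.0017,"fingers": 1},
  {"x": 0.0006,"y": -0.0025,"z": -0.1125,"turn": 0.0017,"fingers": 1},
  {"x": 0.0006,"y": -0.0025,"z": -0.1313,"turn": 0.0017,"fingers": 1},
  {"x": 0.0006,"y": -0.0025,"z": -0.1438,"turn": 0.0017,"fingers": 1},
  {"x": 0.0006,"y": -0.0025,"z": -0.1525,"turn": 0.0017,"fingers": 1},
  {"x": 0.0006,"y": -0.0025,"z": -0.1563,"turn": 0.0017,"fingers": 1},
  {"x": 0.0006,"y": -0.0025,"z": -0.1563,"turn": 0.0017,"fingers": 1},
])

```text
clock: 2.92
tcp_pos: [0.5997, -0.026, 0.0795]
tool_rot: [[-0.995, 0.104, 0.001], [0.104, 0.995, -0.0], [-0.001, 0.0, -1.0]]
wrist_force: [0.2, -0.2, -0.5]
finger_gap: 0.0857
gripper_force: 0.0
```

Emit:
carry_out([
  {"x": 0,"y": 0,"z": 0,"turn": 0,"fingers": 0.3},
  {"x": 0,"y": 0,"z": 0,"turn": 0,"fingers": 0.3},
  {"x": 0,"y": 0,"z": 0,"turn": 0,"fingers": 0.3},
  {"x": 0,"y": 0,"z": 0,"turn": 0,"fingers": 0.3},
  {"x": 0,"y": 0,"z": 0,"turn": 0,"fingers": 0.3},
  {"x": 0,"y": 0,"z": 0,"turn": 0,"fingers": 0.3},
  {"x": 0,"y": 0,"z": 0,"turn": 0,"fingers": 0.3},
  {"x": 0,"y": 0,"z": 0,"turn": 0,"fingers": 0.3},
], squeeze=45)

```text
clock: 3.58
tcp_pos: [0.5997, -0.0261, 0.0799]
tool_rot: [[-0.995, 0.104, 0.002], [0.104, 0.995, -0.0], [-0.002, 0.0, -1.0]]
wrist_force: [-1.9, 0.5, 5.6]
finger_gap: 0.046
gripper_force: 46.0
```

Converted, 12 cm is 0.15, 11 cm is 0.1375.

Emit:
carry_out([
  {"x": 0,"y": 0,"z": 0.0125,"turn": 0,"fingers": 0.3},
  {"x": 0,"y": 0,"z": 0.0375,"turn": 0,"fingers": 0.3},
  {"x": 0,"y": 0,"z": 0.075,"turn": 0,"fingers": 0.3},
  {"x": 0,"y": 0,"z": 0.1125,"turn": 0,"fingers": 0.3},
  {"x": -0.005,"y": -0.0125,"z": 0.1375,"turn": 0,"fingers": 0.3},
  {"x": -0.0175,"y": -0.045,"z": 0.15,"turn": 0,"fingers": 0.3},
  {"x": -0.0325,"y": -0.0825,"z": 0.15,"turn": 0,"fingers": 0.3},
  {"x": -0.0475,"y": -0.12,"z": 0.15,"turn": 0,"fingers": 0.3},
])

```text
clock: 4.25
tcp_pos: [0.5612, -0.1225, 0.2008]
tool_rot: [[-0.995, 0.102, 0.003], [0.102, 0.995, -0.0], [-0.003, -0.0, -1.0]]
wrist_force: [0.0, -0.9, -0.8]
finger_gap: 0.0466
gripper_force: 46.5
```

Converted, -22 cm is -0.275, -21.3 cm is -0.2663.

Emit:
carry_out([
  {"x": -0.015,"y": -0.04,"z": 0,"turn": 0,"fingers": 0.3},
  {"x": -0.03,"y": -0.08,"z": 0,"turn": 0,"fingers": 0.3},
  {"x": -0.045,"y": -0.12,"z": 0,"turn": 0,"fingers": 0.3},
  {"x": -0.06,"y": -0.16,"z": 0,"turn": 0,"fingers": 0.3},
  {"x": -0.0763,"y": -0.2,"z": 0,"turn": 0,"fingers": 0.3},
  {"x": -0.0925,"y": -0.24,"z": 0,"turn": 0,"fingers": 0.3},
  {"x": -0.1038,"y": -0.2663,"z": 0,"turn": 0,"fingers": 0.3},
  {"x": -0.1075,"y": -0.275,"z": 0,"turn": 0,"fingers": 0.3},
])

```text
clock: 4.92
tcp_pos: [0.4723, -0.3469, 0.1996]
tool_rot: [[-0.994, 0.11, -0.001], [0.11, 0.994, -0.003], [0.001, -0.003, -1.0]]
wrist_force: [0.2, -0.6, -0.2]
finger_gap: 0.0467
gripper_force: 46.5
```

```bash
python3 ws.py w3; python3 -c "
from h import *
print(r.observe()['tcp_pos'],r.observe()['finger_gap'])"
```

```text
px [628.  158.9] xy [ 0.4694 -0.1236] size [33.7 18.8] yaw 9.8
[ 0.47271844 -0.34631498  0.1994944 ] 0.04675004905743104
```

View pics/w3.png

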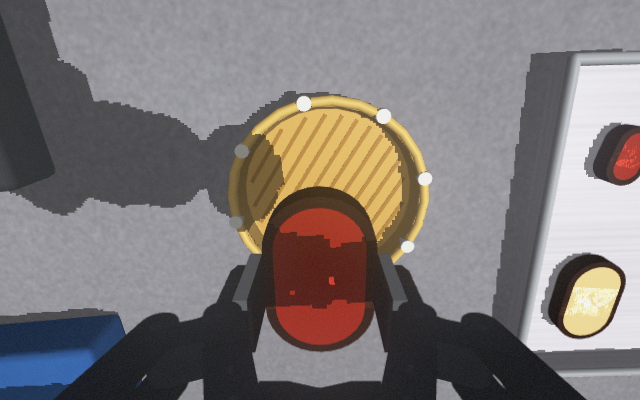

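The slice is held flat and centred between the fingers. The basket's bindings are at (304,103), (384,116), (425,178), (408,246), (241,150) and (236,222), so I'll fit its centre.

```bash
python3 - <<'E'
from ws import *
from scipy.optimize import least_squares
c=pickle.load(open('w3.pkl','rb'))
P=np.array([(304,103),(384,116),(425,178),(408,246),(241,150),(236,222)],float)
T,S=cam('top'),cam('scene')
for z in(.02,.025):
    X=np.array([atz(c,*p,z)[:2] for p in P])
    s=least_squares(lambda q:np.linalg.norm(X-q[:2],axis=1)-q[2],[.47,-.34,.07]);print(z,s.x,s.fun)
print(r.observe()['tcp_pos'])
E
```

```text
0.02 [ 0.4779 -0.3424  0.0729] [-0.0001 -0.0001 -0.0001  0.0002  0.0004 -0.0003]
0.025 [ 0.4761 -0.3423  0.0714] [-0.0001 -0.0001 -0.0001  0.0002  0.0004 -0.0003]
[ 0.4727 -0.3463  0.1995]
```

Converted, -11.8 cm is -0.1475, 0.05 cm is 0.0006.

Emit:
carry_out([
  {"x": 0.0006,"y": 0,"z": -0.0125,"turn": 0,"fingers": 0.3},
  {"x": 0.0006,"y": 0,"z": -0.0438,"turn": 0,"fingers": 0.3},
  {"x": 0.0006,"y": 0,"z": -0.0813,"turn": 0,"fingers": 0.3},
  {"x": 0.0006,"y": 0,"z": -0.1125,"turn": 0,"fingers": 0.3},
  {"x": 0.0006,"y": 0,"z": -0.1313,"turn": 0,"fingers": 0.3},
  {"x": 0.0006,"y": 0,"z": -0.1413,"turn": 0,"fingers": 0.3},
  {"x": 0.0006,"y": 0,"z": -0.145,"turn": 0,"fingers": 0.3},
  {"x": 0.0006,"y": 0,"z": -0.1475,"turn": 0,"fingers": 0.3},
])

```text
clock: 5.63
tcp_pos: [0.4766, -0.3408, 0.0807]
tool_rot: [[-0.995, 0.102, 0.0], [0.102, 0.995, 0.001], [-0.0, 0.001, -1.0]]
wrist_force: [-0.4, -0.6, -0.2]
finger_gap: 0.0466
gripper_force: 46.5
```

```bash
python3 -c "
from h import *
save('wrist','x.png')
o=r.observe();print(o['tcp_pos'],o['finger_gap'],o['wrist_force'])"
```

```text
[ 0.47651278 -0.34123594  0.08095674] 0.04676700303320648 [-0.45923521  0.41429077  0.01699412]
```

Converted, -0.1 cm is -0.0013.

Emit:
carry_out([
  {"x": 0,"y": 0,"z": -0.0013,"turn": 0,"fingers": 0.3},
  {"x": 0,"y": 0,"z": -0.0013,"turn": 0,"fingers": 0.3},
  {"x": 0,"y": 0,"z": -0.0013,"turn": 0,"fingers": 0.75},
  {"x": 0,"y": 0,"z": -0.0013,"turn": 0,"fingers": 0.75},
  {"x": 0,"y": 0,"z": -0.0013,"turn": 0,"fingers": 0.75},
  {"x": 0,"y": 0,"z": -0.0013,"turn": 0,"fingers": 0.75},
  {"x": 0,"y": 0,"z": -0.0013,"turn": 0,"fingers": 0.75},
  {"x": 0,"y": 0,"z": -0.0013,"turn": 0,"fingers": 0.75},
])

```text
clock: 6.35
tcp_pos: [0.4757, -0.3421, 0.0799]
tool_rot: [[-0.995, 0.104, 0.0], [0.104, 0.995, -0.0], [-0.0, -0.0, -1.0]]
wrist_force: [0.5, 0.3, 0.8]
finger_gap: 0.0641
gripper_force: 0.0
```

Converted, 15 cm is 0.1875, 14 cm is 0.175.

Emit:
carry_out([
  {"x": 0,"y": 0,"z": 0.025,"turn": 0,"fingers": 0.75},
  {"x": 0,"y": 0,"z": 0.0625,"turn": 0,"fingers": 0.75},
  {"x": 0,"y": 0,"z": 0.1125,"turn": 0,"fingers": 0.75},
  {"x": 0,"y": 0,"z": 0.1625,"turn": 0,"fingers": 0.75},
  {"x": 0,"y": 0.0125,"z": 0.175,"turn": 0,"fingers": 0.75},
  {"x": 0,"y": 0.0375,"z": 0.1875,"turn": 0,"fingers": 0.75},
  {"x": 0,"y": 0.075,"z": 0.1875,"turn": 0,"fingers": 0.75},
  {"x": 0,"y": 0.1125,"z": 0.1875,"turn": 0,"fingers": 0.75},
])

```text
clock: 7.02
tcp_pos: [0.4756, -0.2518, 0.2307]
tool_rot: [[-0.994, 0.106, 0.002], [0.106, 0.994, -0.001], [-0.002, -0.001, -1.0]]
wrist_force: [0.9, 0.8, -0.5]
finger_gap: 0.0642
gripper_force: 0.0
```

```bash
python3 ws.py w4
```

```text
px [481. 156.] xy [ 0.4687 -0.1203] size [34.5 19.5] yaw -18.1
px [618.7 153.3] xy [ 0.4789 -0.0069] size [50.8 32.5] yaw -7.7
```

View pics/w4.png

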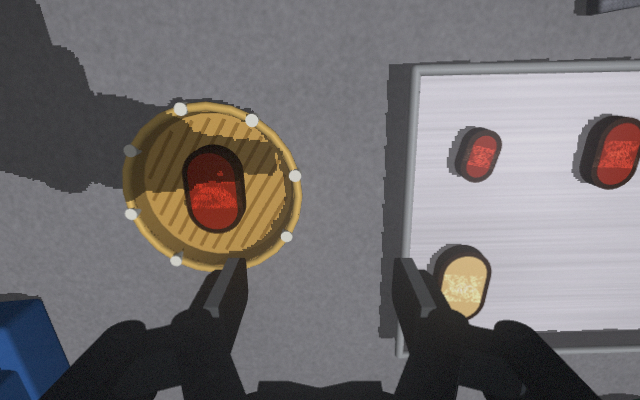

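The large slice lies flat, face up and centred in the basket at (214,190). Next is the medium one.

Converted, 24.4 cm is 0.305, 23.5 cm is 0.2938, -1.5 degrees is -0.0083.

Emit:
carry_out([
  {"x": 0,"y": 0.0438,"z": 0,"turn": -0.0083,"fingers": 0.85},
  {"x": 0,"y": 0.0875,"z": 0,"turn": -0.0083,"fingers": 0.85},
  {"x": 0.0025,"y": 0.1313,"z": 0,"turn": -0.0083,"fingers": 0.85},
  {"x": 0.0025,"y": 0.175,"z": 0,"turn": -0.0083,"fingers": 0.85},
  {"x": 0.0038,"y": 0.2188,"z": 0,"turn": -0.0083,"fingers": 0.85},
  {"x": 0.0038,"y": 0.2625,"z": 0,"turn": -0.0083,"fingers": 0.85},
  {"x": 0.0038,"y": 0.2938,"z": 0,"turn": -0.0083,"fingers": 0.85},
  {"x": 0.0038,"y": 0.305,"z": 0,"turn": -0.0083,"fingers": 0.85},
])

```text
clock: 7.73
tcp_pos: [0.4785, -0.0036, 0.23]
tool_rot: [[-0.992, 0.124, 0.0], [0.124, 0.992, 0.002], [-0.0, 0.002, -1.0]]
wrist_force: [0.6, 0.4, 0.3]
finger_gap: 0.0726
gripper_force: 0.0
```

```bash
python3 ws.py w5; python3 - <<'E'
from ws import *
A,B=[(pickle.load(open(f'w{i}.pkl','rb')),cv2.imread(f'pics/w{i}.png')[:,:,::-1]) for i in(4,5)]
A1=(pickle.load(open('w1.pkl','rb')),cv2.imread('pics/w1.png')[:,:,::-1])
mb=meas(B[1],B[0],0)
for X in(A,A1):
  for a in meas(X[1],X[0],0):
    for b in mb:
        if np.hypot(a['c'][0]-b['c'][0],a['c'][1]-b['c'][1])<.015: print(a['px'],a['size'],*tri([(X[0],*a['px']),(B[0],*b['px'])]))
print(r.observe()['tcp_pos'])
E
```

```text
px [179.6 187.6] xy [ 0.4692 -0.1199] size [35.6 22.5] yaw -15.0
px [313.6 181.6] xy [ 0.4789 -0.0092] size [50.3 29. ] yaw -6.5
(480.9551430781129, 155.9754447022428) (34.462188720703125, 19.455934524536133) [ 0.4686 -0.1204  0.0185] 0.00033942614896507854
(618.6927639383155, 153.33723097780037) (50.83004379272461, 32.48817443847656) [ 0.4775 -0.0089  0.0193] 4.527283289049214e-06
(215.498966637142, 144.4756421612046) (34.4965934753418, 19.211822509765625) [ 0.4685 -0.1206  0.019 ] 0.00046657528689435246
(326.9085283831046, 139.5177562550444) (49.458805084228516, 28.514745712280273) [ 0.4775 -0.0089  0.0193] 5.3633455032657515e-05
[ 0.4787 -0.0038  0.2299]
```

Both remaining slices triangulate to about 19 mm top height (18 mm expected). Descend on the medium one.

Converted, -15 cm is -0.1875, -14.7 cm is -0.1838, 0.5 degrees is 0.0028.

Emit:
carry_out([
  {"x": 0,"y": -0.0013,"z": -0.0375,"turn": 0.0028,"fingers": 0.85},
  {"x": 0,"y": -0.0013,"z": -0.0813,"turn": 0.0028,"fingers": 0.85},
  {"x": 0,"y": -0.0013,"z": -0.125,"turn": 0.0028,"fingers": 0.85},
  {"x": 0,"y": -0.0013,"z": -0.1563,"turn": 0.0028,"fingers": 0.85},
  {"x": 0,"y": -0.0013,"z": -0.175,"turn": 0.0028,"fingers": 0.85},
  {"x": 0,"y": -0.0013,"z": -0.1838,"turn": 0.0028,"fingers": 0.85},
  {"x": 0,"y": -0.0013,"z": -0.1875,"turn": 0.0028,"fingers": 0.85},
  {"x": 0,"y": -0.0013,"z": -0.1875,"turn": 0.0028,"fingers": 0.85},
])

```text
clock: 8.45
tcp_pos: [0.4788, -0.0099, 0.0797]
tool_rot: [[-0.993, 0.122, -0.0], [0.122, 0.993, -0.0], [0.0, -0.0, -1.0]]
wrist_force: [-0.4, -0.2, -0.9]
finger_gap: 0.0726
gripper_force: 0.0
```

Emit:
carry_out([
  {"x": 0,"y": 0,"z": 0,"turn": 0,"fingers": 0.2},
  {"x": 0,"y": 0,"z": 0,"turn": 0,"fingers": 0.2},
  {"x": 0,"y": 0,"z": 0,"turn": 0,"fingers": 0.2},
  {"x": 0,"y": 0,"z": 0,"turn": 0,"fingers": 0.2},
  {"x": 0,"y": 0,"z": 0,"turn": 0,"fingers": 0.2},
  {"x": 0,"y": 0,"z": 0,"turn": 0,"fingers": 0.2},
  {"x": 0,"y": 0,"z": 0,"turn": 0,"fingers": 0.2},
  {"x": 0,"y": 0,"z": 0,"turn": 0,"fingers": 0.2},
], squeeze=45)

```text
clock: 9.12
tcp_pos: [0.4793, -0.0092, 0.0811]
tool_rot: [[-0.993, 0.121, 0.002], [0.121, 0.993, -0.0], [-0.002, 0.0, -1.0]]
wrist_force: [-1.5, -0.1, 6.9]
finger_gap: 0.0368
gripper_force: 45.0
```

Converted, 12 cm is 0.15, 11 cm is 0.1375.

Emit:
carry_out([
  {"x": 0,"y": 0,"z": 0.0125,"turn": 0,"fingers": 0.2},
  {"x": 0,"y": 0,"z": 0.0375,"turn": 0,"fingers": 0.2},
  {"x": 0,"y": 0,"z": 0.075,"turn": 0,"fingers": 0.2},
  {"x": 0,"y": 0,"z": 0.1125,"turn": 0,"fingers": 0.2},
  {"x": -0.0025,"y": 0.0125,"z": 0.1375,"turn": 0,"fingers": 0.2},
  {"x": -0.0113,"y": 0.045,"z": 0.15,"turn": 0,"fingers": 0.2},
  {"x": -0.0213,"y": 0.085,"z": 0.15,"turn": 0,"fingers": 0.2},
  {"x": -0.0313,"y": 0.125,"z": 0.15,"turn": 0,"fingers": 0.2},
])

```text
clock: 9.78
tcp_pos: [0.4539, 0.0915, 0.2016]
tool_rot: [[-0.992, 0.123, 0.004], [0.123, 0.992, 0.0], [-0.003, 0.001, -1.0]]
wrist_force: [1.7, 0.1, -0.8]
finger_gap: 0.0363
gripper_force: 45.5
```

Converted, 25 cm is 0.3125, 24 cm is 0.3.

Emit:
carry_out([
  {"x": -0.0113,"y": 0.045,"z": 0,"turn": 0,"fingers": 0.2},
  {"x": -0.0225,"y": 0.09,"z": 0,"turn": 0,"fingers": 0.2},
  {"x": -0.0338,"y": 0.135,"z": 0,"turn": 0,"fingers": 0.2},
  {"x": -0.045,"y": 0.18,"z": 0,"turn": 0,"fingers": 0.2},
  {"x": -0.0563,"y": 0.225,"z": 0,"turn": 0,"fingers": 0.2},
  {"x": -0.0675,"y": 0.27,"z": 0,"turn": 0,"fingers": 0.2},
  {"x": -0.075,"y": 0.3,"z": 0,"turn": 0,"fingers": 0.2},
  {"x": -0.0775,"y": 0.3125,"z": 0,"turn": 0,"fingers": 0.2},
])

```text
clock: 10.45
tcp_pos: [0.3897, 0.3455, 0.2006]
tool_rot: [[-0.993, 0.115, 0.0], [0.115, 0.993, 0.003], [-0.0, 0.003, -1.0]]
wrist_force: [-1.1, -0.1, -0.4]
finger_gap: 0.0369
gripper_force: 45.5
```

```bash
python3 ws.py w6; python3 -c "
from h import *
o=r.observe();print(o['tcp_pos'],o['finger_gap'])"
```

```text
[0.39000027 0.34545363 0.2005336 ] 0.03685834640082375
```

View pics/w6.png

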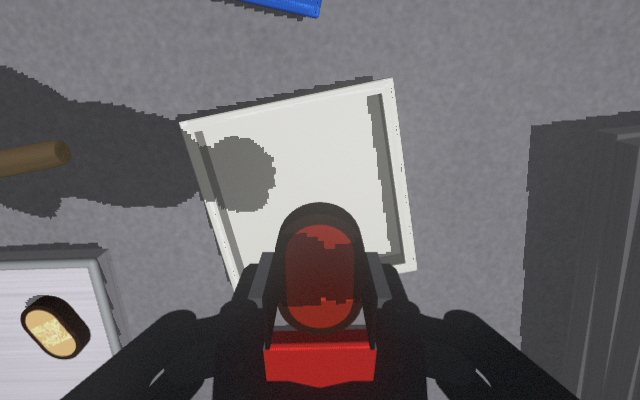

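The slice is held level. The tub's rim corners show at (180,122), (393,79) and (416,268); the first and last are opposite, so their midpoint is the centre.

```bash
python3 - <<'E'
from ws import *
c=pickle.load(open('w6.pkl','rb'));T=cam('top')
a,b,d=[atz(c,*p,.022) for p in((180,122),(393,79),(416,268))]
print(a,b,d,(a+d)/2,np.linalg.norm(a-b),np.linalg.norm(b-d))
# two-view corner heights (top view corners)
for p,q in(((180,122),(158,327)),((393,79),(27,329)),((416,268),(23,202))):
    print(tri([(c,*p),(T,130+q[0]/2,75+q[1]/2)]))
E
```

```text
[0.3259 0.2551 0.022 ] [0.3147 0.4032 0.022 ] [0.4603 0.4144 0.022 ] [0.3931 0.3348 0.022 ] 0.14852470923403285 0.14607126867396716
(array([0.3221, 0.2539, 0.0194]), np.float64(0.003986597686861612))
(array([0.3142, 0.4046, 0.0149]), np.float64(0.0007057560252663717))
(array([0.458 , 0.4139, 0.0263]), np.float64(0.0005368003108440866))
```

Converted, -11.7 cm is -0.1463, -11.6 cm is -0.145.

Emit:
carry_out([
  {"x": 0.0013,"y": -0.005,"z": -0.0125,"turn": 0,"fingers": 0.2},
  {"x": 0.0013,"y": -0.005,"z": -0.0438,"turn": 0,"fingers": 0.2},
  {"x": 0.0013,"y": -0.005,"z": -0.0813,"turn": 0,"fingers": 0.2},
  {"x": 0.0013,"y": -0.005,"z": -0.1125,"turn": 0,"fingers": 0.2},
  {"x": 0.0013,"y": -0.005,"z": -0.1313,"turn": 0,"fingers": 0.2},
  {"x": 0.0013,"y": -0.005,"z": -0.14,"turn": 0,"fingers": 0.2},
  {"x": 0.0013,"y": -0.005,"z": -0.145,"turn": 0,"fingers": 0.2},
  {"x": 0.0013,"y": -0.005,"z": -0.1463,"turn": 0,"fingers": 0.2},
])

```text
clock: 11.17
tcp_pos: [0.3932, 0.3361, 0.083]
tool_rot: [[-0.993, 0.122, 0.0], [0.122, 0.993, -0.001], [-0.0, -0.001, -1.0]]
wrist_force: [0.1, 0.4, -0.1]
finger_gap: 0.0363
gripper_force: 45.5
```

Emit:
carry_out([
  {"x": 0,"y": 0,"z": -0.0006,"turn": 0,"fingers": 0.2},
  {"x": 0,"y": 0,"z": -0.0006,"turn": 0,"fingers": 0.2},
  {"x": 0,"y": 0,"z": -0.0006,"turn": 0,"fingers": 0.2},
  {"x": 0,"y": 0,"z": -0.0006,"turn": 0,"fingers": 0.2},
  {"x": 0,"y": 0,"z": -0.0006,"turn": 0,"fingers": 0.2},
  {"x": 0,"y": 0,"z": -0.0006,"turn": 0,"fingers": 0.2},
  {"x": 0,"y": 0,"z": -0.0006,"turn": 0,"fingers": 0.2},
  {"x": 0,"y": 0,"z": -0.0006,"turn": 0,"fingers": 0.2},
])

```text
clock: 11.83
tcp_pos: [0.3927, 0.337, 0.0824]
tool_rot: [[-0.993, 0.121, 0.0], [0.121, 0.993, -0.0], [-0.0, -0.0, -1.0]]
wrist_force: [-0.1, 0.2, -1.2]
finger_gap: 0.0363
gripper_force: 45.5
```

Emit:
carry_out([
  {"x": 0,"y": 0,"z": -0.0006,"turn": 0,"fingers": 0.2},
  {"x": 0,"y": 0,"z": -0.0006,"turn": 0,"fingers": 0.65},
  {"x": 0,"y": 0,"z": -0.0006,"turn": 0,"fingers": 0.65},
  {"x": 0,"y": 0,"z": -0.0006,"turn": 0,"fingers": 0.65},
  {"x": 0,"y": 0,"z": -0.0006,"turn": 0,"fingers": 0.65},
  {"x": 0,"y": 0,"z": -0.0006,"turn": 0,"fingers": 0.65},
  {"x": 0,"y": 0,"z": -0.0006,"turn": 0,"fingers": 0.65},
  {"x": 0,"y": 0,"z": -0.0006,"turn": 0,"fingers": 0.65},
])

```text
clock: 12.5
tcp_pos: [0.3927, 0.3369, 0.0818]
tool_rot: [[-0.993, 0.121, -0.0], [0.121, 0.993, -0.0], [0.0, -0.0, -1.0]]
wrist_force: [0.1, 0.7, -0.5]
finger_gap: 0.0555
gripper_force: 0.0
```

Converted, 18 cm is 0.225, 17.5 cm is 0.2188.

Emit:
carry_out([
  {"x": 0,"y": 0,"z": 0.025,"turn": 0,"fingers": 0.65},
  {"x": 0,"y": 0,"z": 0.0625,"turn": 0,"fingers": 0.65},
  {"x": 0,"y": 0,"z": 0.1125,"turn": 0,"fingers": 0.65},
  {"x": 0.0063,"y": 0,"z": 0.1625,"turn": 0,"fingers": 0.65},
  {"x": 0.0313,"y": 0,"z": 0.1875,"turn": 0,"fingers": 0.65},
  {"x": 0.0625,"y": 0,"z": 0.2063,"turn": 0,"fingers": 0.65},
  {"x": 0.0875,"y": 0,"z": 0.2188,"turn": 0,"fingers": 0.65},
  {"x": 0.1,"y": 0,"z": 0.225,"turn": 0,"fingers": 0.65},
])

```text
clock: 13.17
tcp_pos: [0.4757, 0.3365, 0.2639]
tool_rot: [[-0.992, 0.123, 0.004], [0.123, 0.992, 0.002], [-0.004, 0.002, -1.0]]
wrist_force: [-0.5, -0.2, -1.4]
finger_gap: 0.0552
gripper_force: 0.0
```

```bash
python3 ws.py w7
```

```text
(no output)
```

View pics/w7.png

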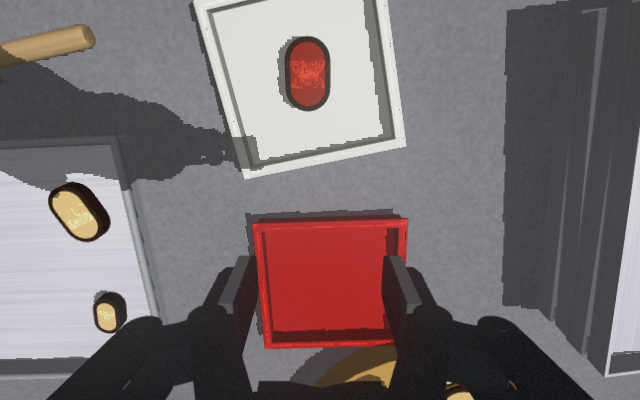

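The medium slice lies flat and centred in the tub at (308,74). The red crate's rim corners are at (254,222), (408,218) and (265,348); I'll compute its centre and travel to the small slice.

```bash
python3 - <<'E'
from ws import *
c=pickle.load(open('w7.pkl','rb'))
a,b,d=[atz(c,*p,.022) for p in((254,222),(408,218),(265,348))]
print(a,b,d,(b+d)/2,np.linalg.norm(a-b),np.linalg.norm(a-d))
T=cam('top')
for p,q in(((254,222),(157,155)),((408,218),(32,140)),((265,348),(172,32))):
    print(tri([(c,*p),(T,130+q[0]/2,75+q[1]/2)]))
E
```

```text
[0.5174 0.2678 0.022 ] [0.5315 0.4139 0.022 ] [0.6663 0.2522 0.022 ] [0.5989 0.333  0.022 ] 0.14675526650405302 0.14966722788345685
(array([0.5188, 0.266 , 0.0159]), np.float64(0.001040325204450393))
(array([0.5351, 0.4154, 0.0124]), np.float64(0.0008282458543417765))
(array([0.6635, 0.2528, 0.0247]), np.float64(0.0003977257011517002))
```

Converted, -27 cm is -0.3375, -23.5 cm is -0.2938, -7.5 degrees is -0.0417.

Emit:
carry_out([
  {"x": 0,"y": -0.0313,"z": 0,"turn": -0.0056,"fingers": 0.65},
  {"x": 0,"y": -0.075,"z": 0,"turn": -0.0111,"fingers": 0.65},
  {"x": 0,"y": -0.1188,"z": 0,"turn": -0.0167,"fingers": 0.65},
  {"x": 0,"y": -0.1625,"z": 0,"turn": -0.0222,"fingers": 0.65},
  {"x": -0.0013,"y": -0.2063,"z": 0,"turn": -0.0278,"fingers": 0.65},
  {"x": -0.0025,"y": -0.25,"z": 0,"turn": -0.0333,"fingers": 0.65},
  {"x": -0.0038,"y": -0.2938,"z": 0,"turn": -0.0389,"fingers": 0.65},
  {"x": -0.005,"y": -0.3375,"z": 0,"turn": -0.0417,"fingers": 0.65},
])

```text
clock: 13.88
tcp_pos: [0.4675, 0.0656, 0.2615]
tool_rot: [[-0.968, 0.25, -0.001], [0.25, 0.968, -0.0], [0.001, -0.0, -1.0]]
wrist_force: [0.4, -0.4, -1.4]
finger_gap: 0.0556
gripper_force: 0.0
```

Converted, -18.7 cm is -0.2338, -17 cm is -0.2125.

Emit:
carry_out([
  {"x": 0,"y": -0.0438,"z": 0,"turn": 0,"fingers": 0.65},
  {"x": 0,"y": -0.0875,"z": 0,"turn": 0,"fingers": 0.65},
  {"x": 0,"y": -0.1313,"z": 0,"turn": 0,"fingers": 0.65},
  {"x": 0,"y": -0.175,"z": 0,"turn": 0,"fingers": 0.65},
  {"x": 0,"y": -0.2125,"z": 0,"turn": 0,"fingers": 0.65},
  {"x": 0,"y": -0.2338,"z": -0.0125,"turn": 0,"fingers": 0.65},
  {"x": 0,"y": -0.2338,"z": -0.025,"turn": 0,"fingers": 0.65},
  {"x": 0,"y": -0.2338,"z": -0.025,"turn": 0,"fingers": 0.65},
])

```text
clock: 14.55
tcp_pos: [0.4671, -0.1207, 0.2401]
tool_rot: [[-0.968, 0.252, -0.003], [0.252, 0.968, 0.001], [0.004, -0.0, -1.0]]
wrist_force: [-0.5, 0.9, 0.4]
finger_gap: 0.0552
gripper_force: 0.0
```

```bash
python3 ws.py w8; python3 -c "
from h import *
o=r.observe();print(o['tcp_pos'],o['finger_gap'])"
```

```text
px [321.  180.3] xy [ 0.4684 -0.1208] size [33.9 18.9] yaw -15.1
[ 0.46762546 -0.11974603  0.24088967] 0.055560419513165565
```

View pics/w8.png

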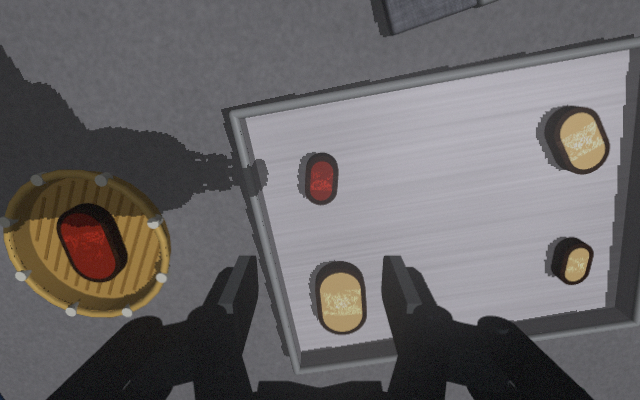

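The small slice is at (321,180) between the fingers, yaw matches, and the tray wall rim is near (250,170). I'll narrow the opening and descend.

Converted, -15.8 cm is -0.1975, -0.05 cm is -0.0006.

Emit:
carry_out([
  {"x": 0,"y": -0.0006,"z": -0.0375,"turn": 0,"fingers": 0.55},
  {"x": 0,"y": -0.0006,"z": -0.0813,"turn": 0,"fingers": 0.55},
  {"x": 0,"y": -0.0006,"z": -0.125,"turn": 0,"fingers": 0.55},
  {"x": 0,"y": -0.0006,"z": -0.1625,"turn": 0,"fingers": 0.55},
  {"x": 0,"y": -0.0006,"z": -0.1825,"turn": 0,"fingers": 0.55},
  {"x": 0,"y": -0.0006,"z": -0.1938,"turn": 0,"fingers": 0.55},
  {"x": 0,"y": -0.0006,"z": -0.1975,"turn": 0,"fingers": 0.55},
  {"x": 0,"y": -0.0006,"z": -0.1975,"turn": 0,"fingers": 0.55},
])

```text
clock: 15.27
tcp_pos: [0.469, -0.1199, 0.084]
tool_rot: [[-0.969, 0.249, -0.0], [0.249, 0.969, 0.0], [0.0, 0.0, -1.0]]
wrist_force: [-0.3, -0.2, 0.1]
finger_gap: 0.0469
gripper_force: 0.0
```

Emit:
carry_out([
  {"x": 0,"y": 0,"z": 0,"turn": 0,"fingers": 0.1},
  {"x": 0,"y": 0,"z": 0,"turn": 0,"fingers": 0.1},
  {"x": 0,"y": 0,"z": 0,"turn": 0,"fingers": 0.1},
  {"x": 0,"y": 0,"z": 0,"turn": 0,"fingers": 0.1},
  {"x": 0,"y": 0,"z": 0,"turn": 0,"fingers": 0.1},
  {"x": 0,"y": 0,"z": 0,"turn": 0,"fingers": 0.1},
  {"x": 0,"y": 0,"z": 0,"turn": 0,"fingers": 0.1},
  {"x": 0,"y": 0,"z": 0,"turn": 0,"fingers": 0.1},
], squeeze=45)

```text
clock: 15.93
tcp_pos: [0.4695, -0.1205, 0.0854]
tool_rot: [[-0.968, 0.25, 0.003], [0.25, 0.968, -0.0], [-0.003, 0.0, -1.0]]
wrist_force: [-0.8, 1.6, 6.3]
finger_gap: 0.0262
gripper_force: 44.6
```

Converted, 14 cm is 0.175, 12 cm is 0.15.

Emit:
carry_out([
  {"x": 0,"y": 0,"z": 0.0125,"turn": 0,"fingers": 0.1},
  {"x": 0,"y": 0,"z": 0.0375,"turn": 0,"fingers": 0.1},
  {"x": 0,"y": 0,"z": 0.075,"turn": 0,"fingers": 0.1},
  {"x": 0,"y": 0,"z": 0.1188,"turn": 0,"fingers": 0.1},
  {"x": 0.0038,"y": 0.0125,"z": 0.15,"turn": 0,"fingers": 0.1},
  {"x": 0.015,"y": 0.0525,"z": 0.175,"turn": 0,"fingers": 0.1},
  {"x": 0.0275,"y": 0.0963,"z": 0.175,"turn": 0,"fingers": 0.1},
  {"x": 0.04,"y": 0.14,"z": 0.175,"turn": 0,"fingers": 0.1},
])

```text
clock: 16.6
tcp_pos: [0.5017, -0.0079, 0.2267]
tool_rot: [[-0.968, 0.252, 0.005], [0.252, 0.968, -0.0], [-0.005, 0.001, -1.0]]
wrist_force: [0.4, 0.8, -0.6]
finger_gap: 0.0261
gripper_force: 44.4
```

Converted, 28 cm is 0.35, 24.5 cm is 0.3063.

Emit:
carry_out([
  {"x": 0.0125,"y": 0.0438,"z": 0,"turn": 0,"fingers": 0.1},
  {"x": 0.025,"y": 0.0875,"z": 0,"turn": 0,"fingers": 0.1},
  {"x": 0.0375,"y": 0.1313,"z": 0,"turn": 0,"fingers": 0.1},
  {"x": 0.05,"y": 0.175,"z": 0,"turn": 0,"fingers": 0.1},
  {"x": 0.0625,"y": 0.2188,"z": 0,"turn": 0,"fingers": 0.1},
  {"x": 0.075,"y": 0.2625,"z": 0,"turn": 0,"fingers": 0.1},
  {"x": 0.0875,"y": 0.3063,"z": 0,"turn": 0,"fingers": 0.1},
  {"x": 0.1,"y": 0.35,"z": 0,"turn": 0,"fingers": 0.1},
])

```text
clock: 17.27
tcp_pos: [0.5809, 0.2732, 0.225]
tool_rot: [[-0.968, 0.25, 0.001], [0.25, 0.968, 0.0], [-0.001, 0.001, -1.0]]
wrist_force: [0.7, -0.8, -0.3]
finger_gap: 0.0263
gripper_force: 44.4
```

Converted, 6.3 cm is 0.0788, 5.2 cm is 0.065.

Emit:
carry_out([
  {"x": 0.01,"y": 0.035,"z": 0,"turn": 0,"fingers": 0.1},
  {"x": 0.0188,"y": 0.065,"z": 0,"turn": 0,"fingers": 0.1},
  {"x": 0.0225,"y": 0.0788,"z": 0,"turn": 0,"fingers": 0.1},
  {"x": 0.0225,"y": 0.0788,"z": 0,"turn": 0,"fingers": 0.1},
  {"x": 0.0225,"y": 0.0788,"z": -0.025,"turn": 0,"fingers": 0.1},
  {"x": 0.0225,"y": 0.0788,"z": -0.05,"turn": 0,"fingers": 0.1},
  {"x": 0.0225,"y": 0.0788,"z": -0.05,"turn": 0,"fingers": 0.1},
  {"x": 0.0225,"y": 0.0788,"z": -0.05,"turn": 0,"fingers": 0.1},
])

```text
clock: 17.93
tcp_pos: [0.5984, 0.3322, 0.1836]
tool_rot: [[-0.968, 0.251, -0.002], [0.251, 0.968, -0.002], [0.001, -0.003, -1.0]]
wrist_force: [0.1, 0.2, 0.8]
finger_gap: 0.0263
gripper_force: 44.4
```

```bash
python3 ws.py w9; python3 -c "
from h import *
o=r.observe();print(o['tcp_pos'],o['finger_gap'])"
```

```text
[0.59906417 0.3329278  0.1847987 ] 0.026468575105532067
```

View pics/w9.png

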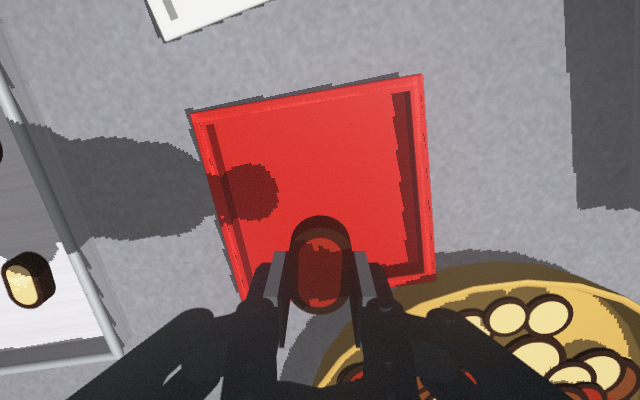

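The slice is held level above the crate. Rim corners are at (191,112), (422,74) and (436,277); I'll recheck the centre.

```bash
python3 - <<'E'
from ws import *
c=pickle.load(open('w9.pkl','rb'))
a,b,d=[atz(c,*p,.022) for p in((191,112),(422,74),(436,277))]
print((a+d)/2,np.linalg.norm(a-b),np.linalg.norm(b-d),r.observe()['tcp_pos'])
E
```

```text
[0.5978 0.3335 0.022 ] 0.14776779999417816 0.14590796011408197 [0.5991 0.3329 0.1848]
```

Converted, -9.7 cm is -0.1213, -9.6 cm is -0.12.

Emit:
carry_out([
  {"x": 0,"y": 0,"z": -0.025,"turn": 0,"fingers": 0.1},
  {"x": 0,"y": 0,"z": -0.0563,"turn": 0,"fingers": 0.1},
  {"x": 0,"y": 0,"z": -0.0875,"turn": 0,"fingers": 0.1},
  {"x": 0,"y": 0,"z": -0.1063,"turn": 0,"fingers": 0.1},
  {"x": 0,"y": 0,"z": -0.115,"turn": 0,"fingers": 0.1},
  {"x": 0,"y": 0,"z": -0.12,"turn": 0,"fingers": 0.1},
  {"x": 0,"y": 0,"z": -0.1213,"turn": 0,"fingers": 0.1},
  {"x": 0,"y": 0,"z": -0.1213,"turn": 0,"fingers": 0.1},
])

```text
clock: 18.65
tcp_pos: [0.5994, 0.3346, 0.0882]
tool_rot: [[-0.968, 0.25, 0.002], [0.25, 0.968, 0.001], [-0.001, 0.001, -1.0]]
wrist_force: [-0.0, 0.1, -0.1]
finger_gap: 0.0261
gripper_force: 44.4
```

Converted, -0.1 cm is -0.0013.

Emit:
carry_out([
  {"x": 0,"y": 0,"z": -0.0013,"turn": 0,"fingers": 0.1},
  {"x": 0,"y": 0,"z": -0.0013,"turn": 0,"fingers": 0.1},
  {"x": 0,"y": 0,"z": -0.0013,"turn": 0,"fingers": 0.1},
  {"x": 0,"y": 0,"z": -0.0013,"turn": 0,"fingers": 0.55},
  {"x": 0,"y": 0,"z": -0.0013,"turn": 0,"fingers": 0.55},
  {"x": 0,"y": 0,"z": -0.0013,"turn": 0,"fingers": 0.55},
  {"x": 0,"y": 0,"z": -0.0013,"turn": 0,"fingers": 0.55},
  {"x": 0,"y": 0,"z": -0.0013,"turn": 0,"fingers": 0.55},
])

```text
clock: 19.32
tcp_pos: [0.5987, 0.3344, 0.0859]
tool_rot: [[-0.968, 0.25, -0.0], [0.25, 0.968, -0.0], [0.0, -0.0, -1.0]]
wrist_force: [0.2, 0.1, -0.9]
finger_gap: 0.0471
gripper_force: 0.0
```

Converted, 17 cm is 0.2125, 16 cm is 0.2.

Emit:
carry_out([
  {"x": 0,"y": 0,"z": 0.025,"turn": 0,"fingers": 0.55},
  {"x": 0,"y": 0,"z": 0.0625,"turn": 0,"fingers": 0.55},
  {"x": 0,"y": 0,"z": 0.1,"turn": 0,"fingers": 0.55},
  {"x": 0,"y": -0.025,"z": 0.1375,"turn": 0,"fingers": 0.55},
  {"x": 0,"y": -0.0625,"z": 0.175,"turn": 0,"fingers": 0.55},
  {"x": 0,"y": -0.1,"z": 0.2,"turn": 0,"fingers": 0.55},
  {"x": 0,"y": -0.1375,"z": 0.2125,"turn": 0,"fingers": 0.55},
  {"x": 0,"y": -0.15,"z": 0.2125,"turn": 0,"fingers": 0.55},
])

```text
clock: 19.98
tcp_pos: [0.6005, 0.2088, 0.2593]
tool_rot: [[-0.967, 0.255, 0.005], [0.255, 0.967, -0.002], [-0.006, -0.0, -1.0]]
wrist_force: [-0.2, -0.9, 0.5]
finger_gap: 0.0466
gripper_force: 0.0
```

```bash
python3 - <<'E'
from h import *
w=save('wrist','w10.png');s=r.snapshot('scene')
cv2.imwrite('pics/end.png',np.vstack([cv2.resize(w,None,fx=.75,fy=.75),cv2.resize(s[120:320,160:500],(480,282))])[:,:,::-1])
print(r.observe()['clock'])
E
```

```text
20.0833
```

View pics/end.png

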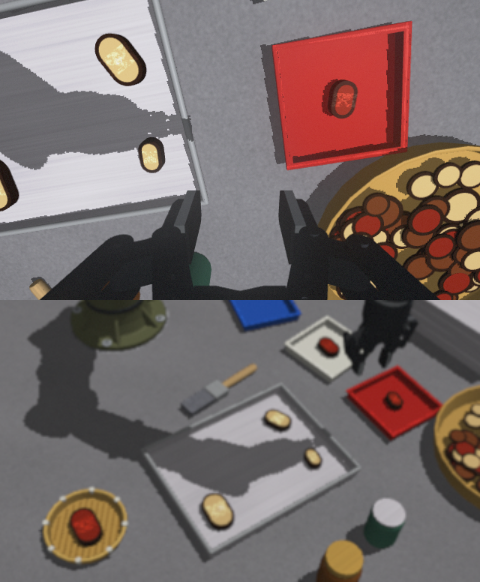

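All three red slices lie flat, face up and centred: the large one in the basket, the medium one in the tub, the small one in the red crate. The pale slices are still on the tray where they were and the arm is clear of everything, so I'll hand in.

```bash
python3 -c "
from cell import r
print(r.finish_job())"
```

```text
the job is handed in; nothing more can be done
None
```

The job is handed in at about 20 s of robot time: the large, medium and small red slices were placed in that order, flat, face up and centred, in the bamboo basket, white tub and red crate, and the pale slices were left where they lay.

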